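# Load a bearing housing into a test fixture and lock it in

## Robot

A 7-joint arm with a two-finger parallel gripper is mounted at the origin on the work surface. World frame = base frame: x ahead of the robot, y to its left, z up, the work surface at z = 0. Lengths are in m, angles in rad, forces in N, time in s.
With the tool pointing down it reaches from about 0.375 to 0.925 m from the base axis. Payload 3.1 kg.
Tool frame: the origin (TCP) lies between the finger pads; the fingertips stand 19 mm ahead of it and the grasp point (between the pads) is the TCP; z points along the fingers, y is the direction in which the jaws open and shut (so a half turn about z gives the same grasp; the last joint's range is limited). The gripper opens to 85 mm and grips with 20 to 120 N. Pads are 22 mm wide; open, the fingers measure 114 mm over their backs; the gripper's body (76 mm by 85 mm) begins 54 mm behind the grasp point. The pads swing forward as they close: fully open they stand 13 mm farther back than shut.
Start: joints at [-1.202, 0.383, 0.044, 1.598, -0.018, 1.161, -0.05], TCP at [0.292, 0.58, 0.215] pointing down, gripper open.
Joint ranges: [-2.61, 2.61], [-0.41, 2.15], [-1.48, 1.57], [0, 2.5], [-1.57, 4.71], [0.05, 1.97], [-2.85, 2.85]. Speed limits (rad/s): [2.79, 2.79, 3.14, 3.14, 3.14, 3.14, 3.14].

## Interface

Orientations are given as a unit quaternion [x, y, z, w].
In Python, from bench import move_ptp, movel, move_j, move_gripper, pause, inverse_kinematics, read_camera, camera_params, MotionError, sign_off, look_for, tip_of, read_time_s, read_qpos, read_joint_vel, read_effort, read_eef_pos, read_tcp_rot, read_ft_force, read_ft_torque, read_finger_gap gives the robot as it stands. Calls block until the motion is done:
- move_ptp(position, orientation): joint-space move of the TCP to a pose.
- movel(position, orientation=None, speed=0.15): straight line of the TCP; orientation=None keeps the orientation; speed is the mean speed in m/s.
- move_j(angles): joint-space move.
- move_gripper(opening, effort=None): finger opening in m; effort is the grip in N (None keeps the last); returns when the fingers have stopped.
- pause(seconds).
- inverse_kinematics(position, orientation): joint angles nearest the present ones, or None.
- read_camera(name): name is "side" or "top"; returns the picture (400x640x3 uint8, red, green, blue); there is no depth.
- camera_params(name): a dict with "K" (3x3 intrinsics, pixels), "camera_from_world" (4x4, takes a point from world to camera coordinates). Camera axes: x right, y down, z forward; pixel columns grow to the right and rows downward; lengths in m; the calibration is good to about 2 mm. A picture is of the moment at which its call begins. camera_params takes no time and is no camera call.
A pose or a line that the arm cannot do raises MotionError and nothing moves.
- sign_off(): hands the job in, once; it reports no verdict.
Trained networks look in the newest picture that a camera, given by its name, has taken for a name from the list of things; names that differ only in an ending like _2 or _b are one class to them, and where a whole thing is asked for, a point or a joint stands for the part that bears it (a point fixed in the world has none). Each returns a list of dicts, best first, with "confidence" (0 to 1); they miss things now and then, are a little off and sometimes report something else, mostly with a low value. They report only what shows in the picture. A call takes as long as a camera call. They do not tell look-alikes from the thing itself.
- look_for(camera, name): "at" ([column, row] in pixels, amid what is visible of it).
- tip_of(camera, name): "at" ([column, row] in pixels: a listed point, or the origin of a listed thing).
Readings, each from a call of its own:
- read_time_s(): time.
- read_qpos(): joint angles.
- read_joint_vel(): joint speeds.
- read_effort(): joint torques, N m.
- read_eef_pos(): TCP position.
- read_tcp_rot(): TCP orientation.
- read_ft_force(): force on the tool from outside, world axes, zero at the start.
- read_ft_torque(): the same for the moment, N m.
- read_finger_gap(): finger opening in m.
Only numpy, scipy, OpenCV 4.12 (cv2) and the standard library are available. Lean on these libraries where they do the work, as an engineer would, in place of code of your own. Each camera call takes 0.05 s, during which the arm holds its last target. There are 200 camera calls.

## Task

Put the bearing housing on the fixture's bed, tapered nose first between the two rails, slide it in and press it firmly, without ramming, against the steel stop (a sprung ejector pushes back); keep it pressed there until the slow side plunger has sprung fully into the housing's notch and about a second longer. Then let go and swing the keeper bar over behind the housing until it lies fully down in its catch. Leave the loose wheel, sleeve and wrench where they are.

Things in the scene. Friction and masses are not known exactly. Their poses are not given: they have to be found in the camera images.
- fixture: Aluminium bed plate 260 x 130 x 12 mm fixed to the table; origin at the centre of its underside, z up, x the way the housing is slid in. Two steel rails along x (x -18 to 100 mm, 28 mm high above the bed) leave a channel 63 mm wide about y = 0, closed by a stop at its +x end. From x -130 to -51 mm the bed is open: the housing can be set down there, nose between the rails' ends.
- stop: Steel stop block 30 x 75 x 36 mm (x, y, z) at the +x end of the bed. Origin at the lower edge, mid width, of the face the housing is pressed against (x 100, z 12 mm in the fixture's frame); axes as the fixture's.
- ejector (a joint): Round sprung pin, 14 mm across, jutting 14 mm out of the stop's face at mid width, 20 mm above the bed. Value in m: 0 = fully out, 0.014 = pushed flush by a housing on the stop. It pushes back with 7 N at first touch and 10 N when flush, and throws an unlocked housing back.
- home (a point): Point on the bed's top surface where the housing's origin lies when its nose is against the stop; axes as the fixture's.
- housing: Loose bearing housing, 0.2 to 0.4 kg: black block 120 x 60 x 40 mm (x, y, z), origin at the centre of its underside, z up. Nose at +x: over the last 28 mm both sides taper from 60 mm wide to 32 mm. In each side, x 4.5 to 19.5 mm, a full-height notch 14 mm deep. On top at the centre a round dark steel hub, 48 mm in diameter, from 40 to 70 mm above the underside.
- hub (a point): Point on the axis of the housing's hub, 60 mm above the underside, 10 mm below the hub's top: a place to grip it.
- lock_plunger (a joint): Side plunger: round-ended steel pin, 12 mm across, 16 mm above the bed, through the +y rail at x 52 mm of the fixture. In m: 0 = sprung fully out (13 mm into the channel), about 0.0115 when a housing's side pushes it back. About 2 N but oil-damped: slide past at 10 to 20 mm/s; it needs about 3 s to spring out. The notch meets it, with 1.5 mm play, only with the nose on the stop.
- plunger_knob (a point): Outer end of the black knob (22 mm across) on the side plunger's tail, outside its dark block (34 x 36 x 34 mm high) on the +y side; it stands 104 mm from the fixture's centre line when the plunger is fully out, farther out when it is pushed back.
- keeper (a joint): Keeper: square steel bar 14 x 14 x 157 mm, hinged on the -y side of the bed about an axis along the fixture's x. In rad: 0 = closed, level along +y across the channel just behind the housing, in a forked catch on the +y side (fork top 48 mm above the table); pi/2 = upright; more = leaning out to -y. Stiff: it stays where it is left. It cannot close on a housing that is not home.
- keeper_grip (a point): Point on the keeper bar's centre line, 132 mm from its hinge: a place to pinch it, 31 mm beyond the catch fork when closed. It moves with the bar.
- keeper_hinge (a point): Middle of the keeper's hinge, x -33, y -53 mm in the fixture's frame, 38 mm above the table; axes as the fixture's.
- wheel: Bystander: loose black wheel lying flat, 92 mm across, 40 mm high; origin at the centre of its underside.
- sleeve: Bystander: loose steel sleeve standing upright, 48 mm across, 60 mm high; origin at the centre of its underside.
- wrench: Bystander: loose steel wrench 170 mm long lying flat.
Things that resemble listed ones, but are neither listed nor needed, are in the scene too. What is shaped like the housing but purple or turquoise is not meant.

How it is judged:
By the outcome, as a careful person would: the job done as asked, in the order asked, and still so for the second after the job is handed in, with the robot touching nothing.
It also fails if it takes over 72 s, if anything falls off the work surface, if the arm or the gripper's body presses on something with over 40 N, if the wrist force passes 120 N, or if a joint passes its speed limit or range.

## Working session

There is one attempt and no reset: what is moved stays moved. The work goes in short steps, each a Python script; the robot and the scene stay as the last script left them, time stands still between calls to the robot, and variables do not carry over. Pictures are saved under pics/ and viewed, about 8 in all and at most 12, crops included, and the job is handed in when it is done.

```bash
mkdir -p pics; ls; python3 - <<'E'
from bench import *
import cv2,numpy as np
for c in("side","top"):
    im=read_camera(c); cv2.imwrite(f"pics/{c}0.png",im[:,:,::-1])
    p=camera_params(c); print(c,np.round(p["K"],1).tolist(),np.round(p["camera_from_world"],3).tolist())
    for n in("housing","hub","fixture","stop","plunger_knob","keeper_grip","keeper_hinge","wheel","sleeve","wrench"):
        print(n,[(np.round(d["at"]).tolist(),round(d["confidence"],2)) for d in tip_of(c,n)[:4]])
print(read_time_s(),read_tcp_rot(),read_finger_gap())
E
```

```text
pics
side [[368.5, 0.0, 318.1], [0.0, 368.5, 195.4], [0.0, 0.0, 1.0]] [[0.954, -0.299, -0.007, -0.516], [-0.146, -0.446, -0.883, 0.12], [0.261, 0.844, -0.469, 1.099], [0.0, 0.0, 0.0, 1.0]]
housing [([278.0, 275.0], 0.89), ([432.0, 283.0], 0.8), ([334.0, 259.0], 0.77), ([355.0, 294.0], 0.6)]
hub [([274.0, 259.0], 0.79), ([435.0, 268.0], 0.77), ([331.0, 237.0], 0.74), ([356.0, 271.0], 0.7)]
fixture [([320.0, 188.0], 0.72), ([325.0, 208.0], 0.62), ([354.0, 196.0], 0.42)]
stop []
plunger_knob [([323.0, 190.0], 0.45), ([395.0, 241.0], 0.38)]
keeper_grip [([343.0, 196.0], 0.72)]
keeper_hinge [([326.0, 211.0], 0.81)]
wheel [([289.0, 171.0], 0.56)]
sleeve [([328.0, 167.0], 0.74), ([392.0, 240.0], 0.68), ([340.0, 204.0], 0.49)]
wrench [([331.0, 169.0], 0.47)]
top [[379.5, 0.0, 316.8], [0.0, 379.5, 200.4], [0.0, 0.0, 1.0]] [[0.019, -0.999, 0.028, -0.086], [-0.995, -0.022, -0.098, 0.524], [0.099, -0.026, -0.995, 1.155], [0.0, 0.0, 0.0, 1.0]]
housing [([388.0, 266.0], 0.92), ([379.0, 212.0], 0.84), ([431.0, 156.0], 0.84), ([425.0, 207.0], 0.79)]
hub [([384.0, 211.0], 0.92), ([430.0, 210.0], 0.9), ([394.0, 262.0], 0.74), ([440.0, 144.0], 0.62)]
fixture [([305.0, 188.0], 0.82)]
stop [([295.0, 157.0], 0.68)]
plunger_knob [([269.0, 176.0], 0.4), ([324.0, 194.0], 0.18)]
keeper_grip [([356.0, 185.0], 0.66)]
keeper_hinge [([324.0, 198.0], 0.67)]
wheel [([190.0, 202.0], 0.77)]
sleeve [([374.0, 156.0], 0.51)]
wrench [([204.0, 152.0], 0.69)]
1.1 [ 2.31242527e-01  9.72896137e-01 -2.24797917e-05 -5.98699200e-06] 0.08524626106240565
```

```bash
python3 - <<'E'
import cv2
a=cv2.imread("pics/side0.png")[120:330,220:500]; cv2.imwrite("pics/s1.png",cv2.resize(a,(784,588),interpolation=2))
a=cv2.imread("pics/top0.png")[110:310,180:460]; cv2.imwrite("pics/t1.png",cv2.resize(a,(784,560),interpolation=2))
E
```

```text
(no output)
```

View pics/s1.png

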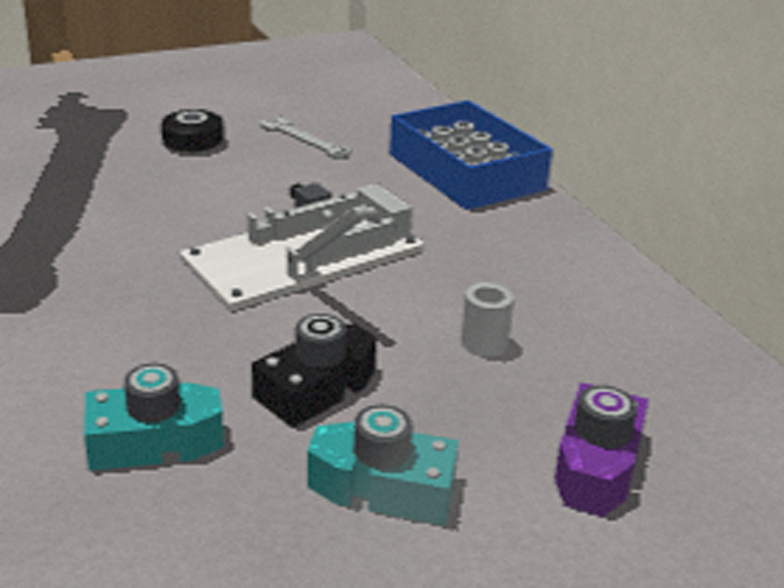

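View pics/t1.png

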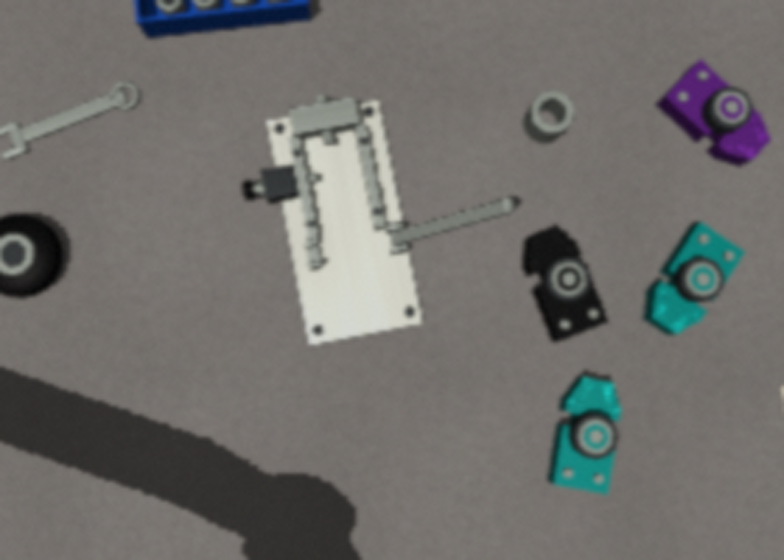

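The side crop shows the black housing at about (332,255), with its hub top at (334,236). The top crop shows the bed's corners at about (275,153), (315,146), (330,225) and (291,232), and the black housing's hub at (383,210). The keeper leans out to -y, with its tip at about (364,182). I'll fit the poses from both views and overlay the result.

```bash
cat > h.py <<'E'
from bench import *
import numpy as np,cv2
from scipy.optimize import least_squares
from scipy.spatial.transform import Rotation as R
CP={c:camera_params(c) for c in("side","top")}
def proj(c,P):
    P=np.atleast_2d(P);T=CP[c]["camera_from_world"];q=P@T[:3,:3].T+T[:3,3];q=q@CP[c]["K"].T
    return q[:,:2]/q[:,2:]
def w(p,L):  # p=(x,y,yaw[,z]) planar pose
    z=p[3] if len(p)>3 else 0
    return R.from_euler("z",p[2]).apply(np.atleast_2d(L))+[p[0],p[1],z]
def fit(obs,p0):
    f=lambda p:np.concatenate([(proj(c,w(p,L))-uv).ravel()*wt for c,L,uv,wt in obs])
    r=least_squares(f,p0,loss="soft_l1",f_scale=1.0,x_scale=[.01,.01,.05,.01][:len(p0)]);return r.x,f(r.x)
def S(u,v): return np.array([u/2.8+220-.3,v/2.8+120-.3])
def T(u,v): return np.array([u/2.8+180-.3,v/2.8+110-.3])
E
cat > fit0.py <<'E'
from h import *
FB=[("top",[.13,.065,.012],T(267,120),1),("top",[.13,-.065,.012],T(378,101),1),("top",[-.13,-.065,.012],T(421,322),1),("top",[-.13,.065,.012],T(312,343),1),
("side",[-.13,.065,.012],S(182,254),1),("side",[-.13,-.065,.012],S(232,304),1),("side",[.13,-.065,.012],S(422,240),1)]
HB=[("top",[-.06,.03,.04],T(553,340),1),("top",[-.06,-.03,.04],T(606,320),1),("top",[0,0,.07],T(569,279),1),("top",[.06,.016,.04],T(530,236),.7),("top",[.06,-.016,.04],T(557,227),.7),
("side",[0,0,.07],S(320,325),1),("side",[-.06,-.03,0],S(300,424),1),("side",[-.06,.03,.04],S(252,376),1),("side",[-.06,-.03,.04],S(299,396),.7)]
for n,o,p0 in(("fix",FB,[.5,0,0.]),("hou",HB,[.4,-.2,.2])):
    for ext in([],[0.]):
        p,r=fit(o,p0+ext); print(n,np.round(p,4),np.round(r,1).tolist())
    if n=="fix":
        F,_=fit(o,p0)
    else: H,_=fit(o,p0)
np.save("F.npy",F);np.save("H.npy",H)
# keeper angle: tip 157mm from hinge?
def kp(a,l): return w(F,[-.033,-.053+l*np.cos(a),.038+l*np.sin(a)])
o=[("top",np.array([356,185])),("side",np.array([343,196]))]
r=least_squares(lambda a:np.concatenate([(proj(c,kp(a[0],.132))-uv).ravel() for c,uv in o]),[2.2]);print("keeper",r.x,r.fun)
a=r.x[0]
outs=[]
for c,(x0,y0,x1,y1) in(("side",(240,165,390,285)),("top",(255,135,405,255))):
    k=5;im=cv2.resize(cv2.imread(f"pics/{c}0.png")[y0:y1,x0:x1],None,fx=k,fy=k,interpolation=2)
    def dr(P,col):
        q=((proj(c,P)-[x0,y0]+.5)*k*1).round().astype(int);cv2.polylines(im,[q.reshape(-1,1,2)],True,col,1)
    B=lambda x0,x1,y0,y1,z:[[x0,y0,z],[x1,y0,z],[x1,y1,z],[x0,y1,z]]
    dr(w(F,B(-.13,.13,-.065,.065,.012)),(0,0,255));dr(w(F,B(.1,.13,-.0375,.0375,.048)),(0,0,255))
    for s in(1,-1): dr(w(F,[[-.018,s*.0315,.04],[.1,s*.0315,.04]]),(255,0,0))
    for z,col in((0,(0,255,0)),(.04,(0,255,255))):
        dr(w(H,[[-.06,-.03,z],[.032,-.03,z],[.06,-.016,z],[.06,.016,z],[.032,.03,z],[-.06,.03,z]]),col)
    t=np.linspace(0,6.28,30);dr(w(H,np.c_[.024*np.cos(t),.024*np.sin(t),0*t+.07]),(0,255,255))
    dr(np.vstack([kp(a,0),kp(a,.157)]),(255,0,255))
    outs.append(im)
o=np.vstack(outs);cv2.imwrite("pics/ov%d.png"%0,outs[0]);cv2.imwrite("pics/ov1.png",outs[1])
E
python3 fit0.py
```

```text
fix [ 0.5646 -0.0306  0.223 ] [-0.3, 0.1, 0.0, -0.9, 1.4, -0.1, -0.4, 0.7, -1.0, -1.1, -0.2, -0.3, 1.2, 0.6]
fix [ 0.565  -0.03    0.2206 -0.0023] [-0.4, 0.1, -0.1, -0.9, 1.0, -0.2, -0.7, 0.6, -0.9, -0.7, -0.2, 0.2, 1.2, 1.2]
hou [ 0.5003 -0.2723  0.4165] [2.4, 0.2, 1.2, -0.2, -0.3, -0.5, -0.6, -0.2, -0.7, -0.7, 0.5, 0.1, -1.7, 1.3, 0.1, -4.7, -0.9, -0.9]
hou [ 0.5006 -0.2719  0.4117 -0.0022] [2.0, 0.2, 0.8, -0.2, -0.6, -0.5, -0.7, -0.2, -0.8, -0.7, 0.5, 0.7, -1.8, 1.8, 0.1, -4.2, -1.0, -0.5]
keeper [2.3490167] [-1.16070829 -0.92392814  2.31870162 -0.25014519]
```

View pics/ov0.png

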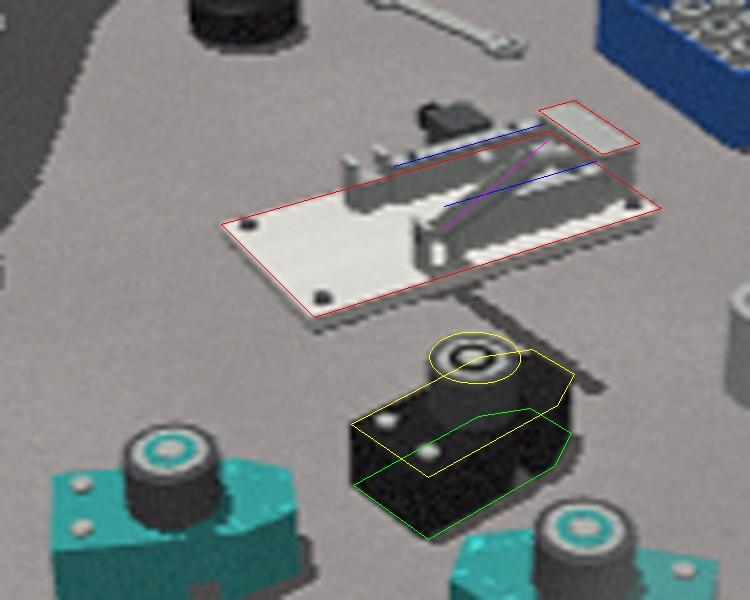

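View pics/ov1.png

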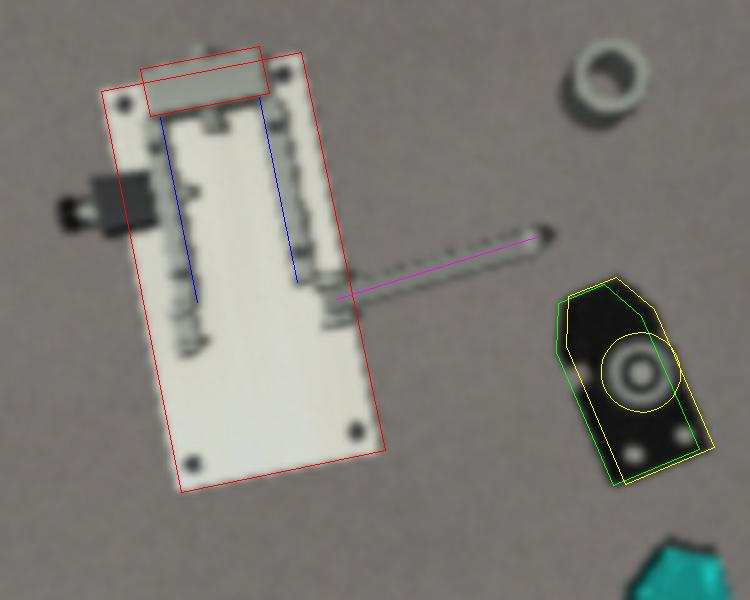

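The overlay shows the fixture and hub fitting within about 1 px. The housing's +y rear corner in the top view, at about (378,231), is really the bottom edge, so I'll correct that, refit and check reachability.

```bash
sed -i 's/("top",\[-.06,.03,.04\],T(553,340),1)/("top",[-.06,.03,0],T(553,340),1)/; s/,("side",\[-.06,-.03,.04\],S(299,396),.7)//; s/("top",\[.06,.016,.04\],T(530,236),.7)/("top",[.06,.016,0],T(528,238),.7)/' fit0.py
python3 fit0.py
cat >> h.py <<'E'
def q(a):
    y=np.array([np.cos(a),np.sin(a),0]);z=np.array([0,0,-1.]);return R.from_matrix(np.c_[np.cross(y,z),y,z]).as_quat()
def fx(F,x,y,z): return w(F,[x,y,z])[0]
E
python3 - <<'E'
from h import *
F=np.load("F.npy");H=np.load("H.npy")
for o in(0,np.pi):
    print(o,*[None if (j:=inverse_kinematics(p,q(a+o))) is None else np.round(j,2).tolist() for p,a in(
    ([*H[:2],.062],H[2]),([*H[:2],.28],H[2]),(fx(F,-.072,0,.28),F[2]),(fx(F,-.072,0,.075),F[2]),(fx(F,.04,0,.075),F[2]),(fx(F,-.033,-.145,.13),F[2]),(fx(F,-.033,0,.17),F[2]),(fx(F,-.033,.079,.038),F[2]))],sep="\n")
E
```

```text
fix [ 0.5646 -0.0306  0.223 ] [-0.3, 0.1, 0.0, -0.9, 1.4, -0.1, -0.4, 0.7, -1.0, -1.1, -0.2, -0.3, 1.2, 0.6]
fix [ 0.565  -0.03    0.2206 -0.0023] [-0.4, 0.1, -0.1, -0.9, 1.0, -0.2, -0.7, 0.6, -0.9, -0.7, -0.2, 0.2, 1.2, 1.2]
hou [ 0.5004 -0.273   0.4104] [0.1, 0.4, 1.4, -0.1, -0.1, -0.5, -1.3, 0.3, -0.5, -0.7, 0.6, 0.3, -1.8, 1.4, 0.1, -4.7]
hou [ 0.5004 -0.273   0.4105 -0.    ] [0.0, 0.4, 1.4, -0.1, -0.1, -0.5, -1.3, 0.3, -0.5, -0.7, 0.6, 0.3, -1.8, 1.4, 0.1, -4.7]
keeper [2.3490167] [-1.16070829 -0.92392814  2.31870162 -0.25014519]
0
[-0.25, 0.57, 0.85, 1.94, -0.55, 0.88, 1.29]
[-0.65, 0.67, 1.56, 1.76, -0.68, 1.42, 1.44]
[-0.69, 0.01, 0.72, 1.91, -0.01, 1.22, 0.25]
[-0.58, 0.33, 0.68, 2.1, -0.29, 0.8, 0.5]
[-0.5, 0.52, 0.59, 1.84, -0.36, 0.89, 0.48]
[-0.5, 0.53, 0.94, 1.85, -0.5, 1.02, 0.87]
[-0.6, 0.24, 0.67, 1.95, -0.18, 1.01, 0.38]
[-0.59, 0.41, 0.5, 2.06, -0.29, 0.73, 0.32]
3.141592653589793
[-0.52, 1.0, 1.37, 1.95, -1.08, 1.2, -1.46]
[-0.63, 0.49, 1.4, 1.76, -0.49, 1.32, -1.85]
None
[-1.04, 0.8, 1.38, 2.11, -0.93, 1.07, -2.1]
[-0.94, 1.02, 1.37, 1.86, -1.07, 1.25, -2.14]
[-0.7, 0.86, 1.37, 1.85, -0.91, 1.24, -1.96]
[-1.07, 0.6, 1.39, 1.96, -0.65, 1.15, -2.33]
[-1.16, 0.98, 1.37, 2.08, -1.11, 1.14, -2.16]
```

```bash
python3 - <<'E'
from h import *
H=np.load("H.npy");x,y,a=H[:3]
move_ptp([x,y,.22],q(a))
movel([x,y,.10]); f0=read_ft_force()
movel([x,y,.063],speed=.05); print("df",read_ft_force()-f0)
move_gripper(.03,40); print(read_finger_gap(),read_ft_force()-f0,read_eef_pos(),read_time_s())
im=read_camera("top");cv2.imwrite("pics/t2.png",im[:,:,::-1])
movel([x,y,.075],speed=.05);f=read_ft_force()-f0
movel([x,y,.16]);print(f,read_finger_gap(),read_ft_force(),f0,read_time_s())
ims=[]
for c,b in(("side",(250,150,410,270)),("top",(300,130,460,250))):
    im=read_camera(c)[:,:,::-1][b[1]:b[3],b[0]:b[2]];ims.append(cv2.resize(im,None,fx=2.5*1,fy=2.5,interpolation=2))
t=cv2.imread("pics/t2.png")[130:250,300:460];ims.append(cv2.resize(t,None,fx=2.5,fy=2.5,interpolation=2));ims.append(ims[0]*0)
cv2.imwrite("pics/p3.png",np.vstack([np.hstack(ims[:2]),np.hstack(ims[2:])]))
E
```

```text
df [ 0.37832797  0.84143333 -0.92103667]
0.029826913560401794 [-0.05653213  0.10512036  0.02407606] [ 0.50040395 -0.27300529  0.06302785] 6.5917
[-0.80284217  1.52444546 -0.71701659] 0.030106208761791146 [-0.78838978 -0.09150555 -0.10788826] [ 0.36835248 -0.58949106  0.13096537] 7.75
```

View pics/p3.png

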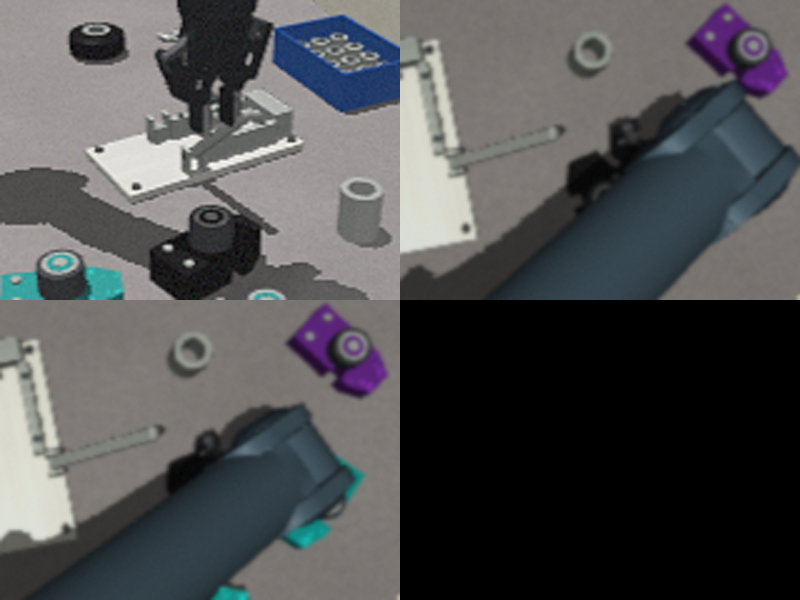

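```bash
python3 - <<'E'
from h import *
H=np.load("H.npy")
p=read_eef_pos();print(p,read_qpos(),read_finger_gap(),read_tcp_rot(),q(H[2]))
for z in(.16,.14,.063,.07): print(z,proj("side",[p[0],p[1],z]),proj("top",[p[0],p[1],z]))
E
```

```text
[ 0.49945774 -0.27222322  0.15863488] [-0.44185425  0.50042937  1.10317542  1.88413505 -0.50744456  1.07689711
  1.27630771] 0.030237424859551863 [ 5.48083389e-01  8.36422637e-01 -1.97527552e-04 -1.31589306e-03] [0.54817375 0.83636448 0.         0.        ]
0.16 [[334.59798837 206.11980669]] [[389.07662703 206.72459272]]
0.14 [[334.48706267 212.98265559]] [[387.53824877 207.30207388]]
0.063 [[334.08003624 238.164924  ]] [[382.1131406  209.33856764]]
0.07 [[334.11578151 235.95340417]] [[382.57624504 209.16472607]]
```

```bash
python3 - <<'E'
from h import *
p=read_eef_pos();im=read_camera("side")[:,:,::-1][140:260,270:400]
im=cv2.resize(im,None,fx=5,fy=5,interpolation=2)
for z in(.159,.14):
    u=((proj("side",[p[0],p[1],z])[0]-[270,140]+.5)*5).astype(int);cv2.circle(im,tuple(map(int,u)),4,(0,0,255),1)
cv2.imwrite("pics/p4.png",im)
E
```

```text
(no output)
```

View pics/p4.png

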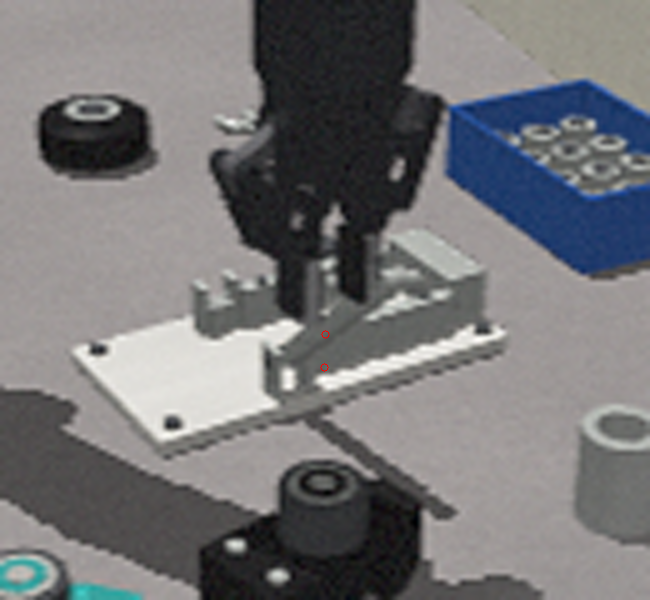

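The side zoom shows the fingertips at about row 202, roughly 11 px higher than the TCP readout predicts. The pads probably closed above or beside the hub, so I'll go back down with the gripper open and look.

```bash
python3 - <<'E'
from h import *
H=np.load("H.npy");x,y,a=H[:3]
move_gripper(.085)
movel([x,y,.063],q(a),speed=.08);pause(.2);print(read_eef_pos(),read_ft_force(),read_time_s())
im=read_camera("side")[:,:,::-1][165:285,265:400];a=cv2.resize(im,None,fx=4,fy=4,interpolation=2)
im=read_camera("top")[:,:,::-1][150:270,340:400];b=cv2.resize(im,None,fx=4,fy=4,interpolation=2)
p=read_eef_pos()
for z in(.063,.044):
    u=((proj("side",[p[0],p[1],z])[0]-[265,165]+.5)*4).astype(int);cv2.circle(a,tuple(map(int,u)),4,(0,0,255),1)
cv2.imwrite("pics/p5.png",np.hstack([a,b]))
E
```

```text
[ 0.50074615 -0.27314609  0.0634478 ] [-0.01610714 -0.28409351 -0.36835021] 10.0417
```

View pics/p5.png

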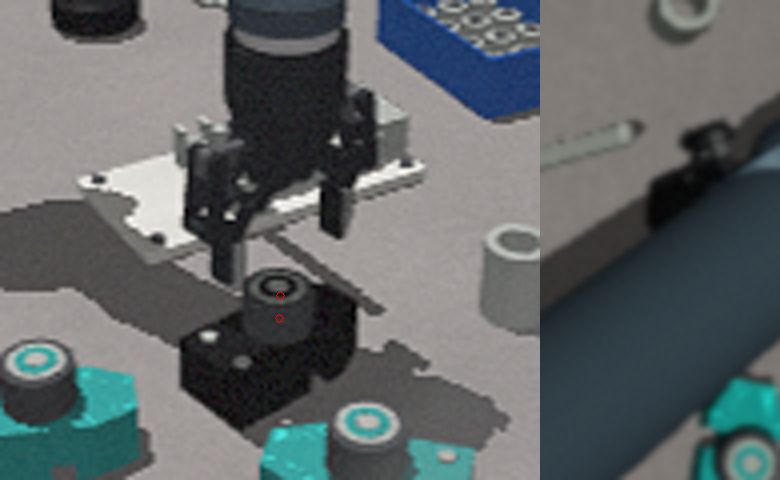

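The picture shows the fingertips clearly above the hub (hub top at about (335,237), tip midpoint at about (335,230)). The fingers reach about 30 mm less far down than the TCP readout implies. I'll descend in small steps with a force guard, grip, and check the gap.

```bash
python3 - <<'E'
from h import *
H=np.load("H.npy");x,y,a=H[:3]
f0=read_ft_force();z=.0634
while z>.0285:
    z-=.005;movel([x,y,z],q(a),speed=.04);f=read_ft_force()-f0
    if np.linalg.norm(f)>4: print("contact",z,f);break
print(z,f)
move_gripper(.03,40);print(read_finger_gap(),read_ft_force()-f0,read_eef_pos(),read_time_s())
im=read_camera("side")[:,:,::-1][165:285,265:400];cv2.imwrite("pics/p6.png",cv2.resize(im,None,fx=4,fy=4,interpolation=2))
E
```

```text
0.028400000000000012 [-0.58752785  0.15924919  0.23816036]
0.04654736719774527 [ 0.54956937 -0.1684836   2.42943919] [ 0.50068296 -0.27340826  0.02879495] 12.4917
```

View pics/p6.png

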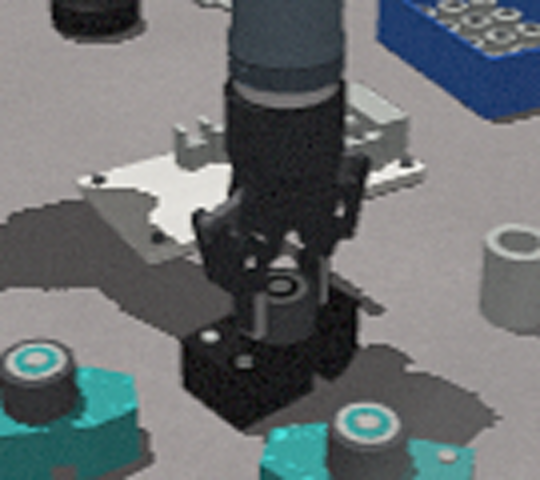

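The picture shows the pads on both sides of the hub, and the gap stopped at 46.5 mm, so the grip holds. Next I'll lift high over the keeper, carry the housing to the bed and set it down with a force guard.

```bash
python3 - <<'E'
from h import *
F=np.load("F.npy");H=np.load("H.npy");x,y,a=H[:3]
f0=read_ft_force()
movel([x,y,.045],speed=.05);print(read_ft_force()-f0,read_finger_gap())
movel([x,y,.225],speed=.15)
p=fx(F,-.074,0,.225);movel(p,q(F[2]),speed=.12);print(read_finger_gap(),read_ft_force()-f0)
p[2]=.052;movel(p,speed=.12);pause(.2);fa=read_ft_force()
z=.052
while z>.038:
    z-=.001;p[2]=z;movel(p,speed=.02);f=read_ft_force()-fa
    if f[2]>2.5: break
print(z,f,read_eef_pos(),read_finger_gap(),read_time_s())
ims=[]
for c,b in(("side",(250,150,370,260)),("top",(265,140,375,250))):
    im=read_camera(c)[:,:,::-1];cv2.imwrite(f"pics/{c}7.png",im);ims.append(cv2.resize(im[b[1]:b[3],b[0]:b[2]],(400*(b[2]-b[0])//110,400),interpolation=2)[:,:400])
cv2.imwrite("pics/p7.png",np.hstack(ims))
E
```

```text
[ 0.04094219 -1.26011281 -4.48909507] 0.047248952468793376
0.04675088212009269 [ 0.58193561 -1.3069825  -4.56946791]
0.03999999999999999 [-3.77529037  0.58534752  8.80501444] [ 0.49248288 -0.04697583  0.04075388] 0.046725279231172354 21.2
```

View pics/p7.png

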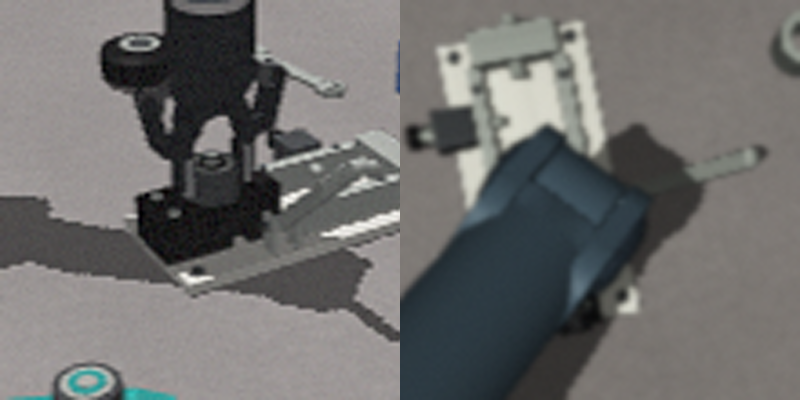

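```bash
cat > slide.py <<'E'
from h import *
F=np.load("F.npy");c,s=np.cos(F[2]),np.sin(F[2])
def inF(v): return np.array([c*v[0]+s*v[1],-s*v[0]+c*v[1],v[2]])
def fpos(): p=read_eef_pos();return inF(p-np.array([F[0],F[1],0]))
E
python3 - <<'E'
from slide import *
print(proj("side",fx(F,-.074,0,.082)),proj("side",fx(F,-.074,.005,.082)),[d["at"] for d in tip_of("side","hub")[:4]])
X,Y,Z=-.074,0.,.0405
movel(fx(F,X,Y,Z),q(F[2]),speed=.02);pause(.2);f0=inF(read_ft_force());print("f0",f0)
while X<.041:
    X+=.004 if X<.03 else .001
    movel(fx(F,X,Y,Z),q(F[2]),speed=.018 if X<.03 else .012)
    f=inF(read_ft_force())-f0
    print(round(X,3),np.round(f,1),np.round(fpos()*1000,1),round(Y,4))
    if abs(f[1])>3: Y+=np.clip(f[1]*1.5e-4,-.001,.001)
    if f[0]<-30 or (X<.02 and f[0]<-14) or abs(f[1])>20: print("stop");break
print(read_time_s(),read_finger_gap())
E
```

```text
[[307.83134966 194.24265301]] [[307.06271649 193.60330819]] [[356.2, 271.9], [275.4, 257.8], [436.4, 269.3], [308.2, 193.7]]
f0 [-1.27508757  1.15402449  2.65737118]
-0.07 [-2.6 -1.7  3.5] [-70.9  -0.6  40.7] 0.0
-0.066 [-2.7 -1.3  3. ] [-66.7  -0.9  40.7] 0.0
-0.062 [-2.  -1.3  3.3] [-62.6  -0.9  40.8] 0.0
-0.058 [-2.7 -1.5  2.7] [-58.6  -0.9  40.8] 0.0
-0.054 [-2.5 -1.9  2. ] [-54.6  -0.9  40.8] 0.0
-0.05 [-3.1 -1.2  4.1] [-51.1  -0.8  40.8] 0.0
-0.046 [-10.9  -0.4  15.5] [-50.7  -0.7  40.9] 0.0
-0.042 [-16.7   2.2  25. ] [-50.2  -0.5  41.1] 0.0
stop
24.8 0.04679141644735428
```

The housing stopped at x = -50 mm, exactly where its full-width shoulder meets the rail ends. The arm is soft and pushed down on the bed as it lagged. I'll back off, recentre and advance with force feedback on y and z.

```bash
cat >> slide.py <<'E'
def advance(X,Y,Z,yaw,f0,Xend,step=.002,fmax=-14,v=.015,log=True,zt=2.,ky=2.5e-4,kz=2e-4):
    x0=-1e9
    while X<Xend:
        X+=step; movel(fx(F,X,Y,Z),q(F[2]+yaw),speed=v)
        f=inF(read_ft_force())-f0; p=fpos()
        if log: print(round(X*1e3),np.round(f,1),np.round(p*1e3,1),round(Y*1e3,1),round(Z*1e3,1))
        if f[0]<fmax or abs(f[1])>15: print("stop",f);break
        Y+=np.clip(f[1]*ky,-.001,.001) if abs(f[1])>1.5 else 0
        Z+=np.clip((f[2]-zt)*kz,-.001,.001)
    return X,Y,Z
E
python3 - <<'E'
from slide import *
print(R.from_quat(read_tcp_rot()).as_matrix()[:,1:].round(4).tolist(),np.arctan2(*R.from_quat(read_tcp_rot()).as_matrix()[[1,0],1])-F[2], inF(read_ft_torque()))
movel(fx(F,-.058,0,.0405),q(F[2]),speed=.03)
movel(fx(F,-.058,.0015,.043),q(F[2]),speed=.03);pause(.3);
f=inF(read_ft_force());print("air",f,fpos());f0=f
X,Y,Z=advance(-.058,.0015,.0415,0,f0,-.036,zt=1.5)
print(X,Y,Z,inF(read_ft_torque()),read_time_s());np.save("f0.npy",f0)
E
```

```text
[[0.976, -0.0152], [0.2175, 0.0034], [-0.0141, -0.9999]] -0.0036618198447948003 [ 0.80893268  3.45056469 -0.01733795]
air [-0.29446052  0.01554807 -3.41963925] [-0.0584364   0.00156888  0.04274182]
-56 [ 0.  -0.  -0.4] [-55.9   1.5  41.5] 1.5 41.5
-54 [-0.4  0.2  0.1] [-53.8   1.5  41.1] 1.5 41.1
-52 [-0.1 -0.1 -0.6] [-51.8   1.5  40.9] 1.5 40.8
-50 [-1.5 -0.4  5.9] [-50.    1.1  40.8] 1.5 40.4
-48 [ 0.4  0.  -0.3] [-47.6   1.9  41.1] 1.5 41.3
-46 [ 0.1 -0.5  0.8] [-45.7   1.5  40.8] 1.5 40.9
-44 [ 1.3 -0.  -0.1] [-43.5   1.4  40.9] 1.5 40.8
-42 [-2.3  0.3  5.8] [-42.    1.2  40.8] 1.5 40.5
-40 [-0.7  0.   0.9] [-39.6   1.9  41.1] 1.5 41.3
-38 [ 0.  -1.2  0.7] [-37.8   1.6  41.1] 1.5 41.2
-36 [ 0.  -0.1  0.5] [-35.8   1.5  41. ] 1.5 41.0
-0.03599999999999998 0.0015 0.04084995780288238 [-0.00792489 -0.01492618  0.00833388] 29.2
```

```bash
python3 - <<'E'
from slide import *
f0=np.load("f0.npy")
X,Y,Z=advance(-.036,.0015,.041,0,f0,.024,step=.004,zt=1.)
t=read_time_s();print("t",t)
if X>=.023:
    X,Y,Z=advance(X,Y,Z,0,f0,.075,step=.002,fmax=-27,v=.014,zt=1.5,kz=3e-4)
    t1=read_time_s();print("t",t1,X,Y,Z)
    f=inF(read_ft_force())-f0
    np.save("cmd.npy",[X,Y,Z])
    if f[0]<-18:
        for i in range(11):
            pause(.5);f=inF(read_ft_force())-f0
            if i%3==0: print(np.round(f,1),np.round(fpos()*1e3,1))
    print(read_time_s())
    for cam in("side","top"):
        read_camera(cam);print(cam,[(d["at"],d["confidence"]) for d in tip_of(cam,"plunger_knob")[:2]],proj(cam,fx(F,.052,.104,.028)),proj(cam,fx(F,.052,.1155,.028)))
E
```

```text
-32 [ 1.3  0.1 -0. ] [-31.8   1.5  41. ] 1.5 41.0
-28 [0.9 0.5 1.3] [-27.6   1.6  40.8] 1.5 40.8
-24 [1.  0.2 0.7] [-23.6   1.5  40.8] 1.5 40.8
-20 [ 1.5 -0.2  1.4] [-19.4   1.4  40.9] 1.5 40.8
-16 [1.1 0.7 1.3] [-15.5   1.5  40.8] 1.5 40.9
-12 [0.4 0.2 1.1] [-11.7   1.7  40.8] 1.5 40.9
-8 [0.1 1.1 0.8] [-7.8  1.6 40.9] 1.5 41.0
-4 [-1.5 -1.   2.7] [-4.6  1.  40.9] 1.5 40.9
0 [-3.7 -1.9  3.4] [-1.6  0.2 41.1] 1.5 41.2
4 [-4.  -2.2  0.6] [ 1.8 -0.4 41.2] 1.0 41.7
8 [-5.9 -2.   5. ] [ 4.6 -0.7 41.2] 0.5 41.6
12 [-5.  -1.6  1.8] [ 7.9 -0.7 41.3] -0.0 42.4
16 [-7.2 -2.   3.6] [11.3 -0.8 41.4] -0.4 42.6
20 [-7.2 -0.6  1. ] [14.9 -0.9 41.5] -0.9 43.1
24 [-1.4 -1.  -0.5] [23.5 -0.8 42.4] -0.9 43.1
t 35.4667
26 [-4.6 -0.4  2.8] [25.3 -0.9 42.7] -0.9 42.8
28 [-6.5 -1.   3.4] [25.6 -0.9 42.8] -0.9 43.2
30 [-8.2 -0.6  2.5] [26.7 -0.9 42.9] -0.9 43.8
32 [-6.7  0.1  1.6] [28.3 -0.9 43. ] -0.9 44.1
34 [-8.3 -1.4  1.9] [30.1 -0.9 43. ] -0.9 44.1
36 [-6.4 -1.3  0.9] [32.2 -0.9 43. ] -0.9 44.2
38 [-8.   0.1  2.7] [34.1 -0.9 42.9] -0.9 44.0
40 [-8.8 -1.9  2. ] [35.5 -0.9 43. ] -0.9 44.4
42 [-8.8 -0.4 
[... 189 characters left out ...]
  -0.1   5.7] [39.4 -1.1 43.6] -1.4 46.4
52 [-17.1  -0.4   4.1] [39.4 -1.1 43.9] -1.4 47.4
54 [-20.5   0.6   4.4] [39.5 -1.1 44.1] -1.4 48.2
56 [-22.4   0.2   5.9] [39.5 -1.1 44.3] -1.4 49.1
58 [-24.7   1.1   5.2] [39.5 -1.1 44.6] -1.4 50.1
60 [-27.2   1.    3.6] [39.6 -1.  44.9] -1.4 51.1
stop [-27.16323138   0.99593611   3.55900307]
t 40.8333 0.06000000000000003 -0.0013771711247669081 0.05111183118525016
[-25.8  -0.1   5.4] [39.6 -1.  44.9]
[-26.6   0.2   4.3] [39.6 -1.  44.9]
[-26.6   0.3   3.9] [39.6 -1.  44.9]
[-26.3   1.2   4.2] [39.6 -1.  44.9]
46.3333
side [] [[325.15023752 187.48330135]] [[323.48861561 186.24244605]]
top [] [[266.80722727 178.03871897]] [[263.17166535 178.76143857]]
```

```bash
python3 - <<'E'
from h import *
n={c:read_camera(c)[:,:,::-1] for c in("top","side")}
for c in n: cv2.imwrite(f"pics/{c}8.png",n[c])
r=[]
for c,b in(("top",(255,140,335,200)),("side",(290,155,370,215))):
    r.append(np.hstack([cv2.resize(i[b[1]:b[3],b[0]:b[2]],None,fx=5,fy=5,interpolation=2) for i in(cv2.imread(f"pics/{c}0.png"),n[c])]))
cv2.imwrite("pics/p8.png",np.vstack(r))
E
```

```text
(no output)
```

View pics/p8.png

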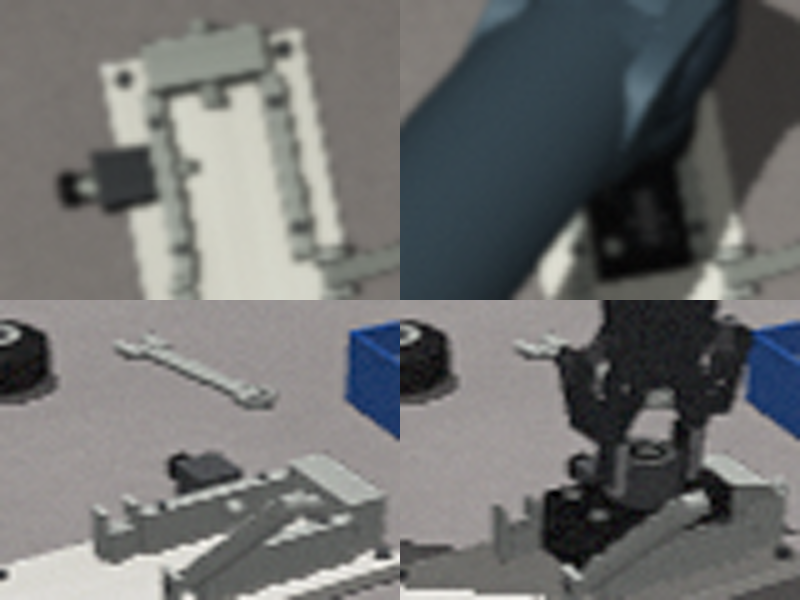

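The side crop shows the knob at the same pixel as at the start (about (326,188) full frame), so the plunger is fully out. The housing was held pressed for more than 5 s. Now I'll release gently and swing the keeper.

```bash
python3 - <<'E'
from slide import *
import sys
Q=q(F[2])
movel(fx(F,.0393,-.001,.0445),Q,speed=.06)
move_gripper(.085); movel(fx(F,.0393,-.001,.14),Q,speed=.2)
print("rel",read_time_s())
A=2.349;O=-.029
arc=lambda a,l=.132:fx(F,-.033,-.053+l*np.cos(a),.038+l*np.sin(a)+O)
p=arc(A);h=p.copy();h[2]=.17
movel(h,Q,speed=.22);move_gripper(.055);f0=read_ft_force()
movel(p,Q,speed=.15);print("df",np.round(read_ft_force()-f0,1),read_time_s())
move_gripper(.005,30);g=read_finger_gap();print("gap",g,np.round(read_ft_force()-f0,1))
if not .009<g<.02: print("no bar");sys.exit()
for a in np.linspace(A,0,13)[1:]:
    movel(arc(a),Q,speed=.13);f=inF(read_ft_force()-f0)
    P=fpos();r=np.arctan2(P[2]-O-.038,P[1]+.053)
    print(round(a,2),round(r,3),np.round(f,1))
    if np.linalg.norm(f)>45: print("stop");sys.exit()
d=0
while d<.02:
    d+=.003;p=arc(0);p[2]-=d;movel(p,Q,speed=.03);f=inF(read_ft_force()-f0)
    if f[2]>16: break
print("down",d,np.round(f,1),fpos(),read_finger_gap(),read_time_s())
im=read_camera("side")[:,:,::-1];cv2.imwrite("pics/s9.png",im)
E
```

```text
rel 48.2333
df [ 1.1 -0.3  0.3] 50.1417
gap 0.013535906134028625 [-4.9 -2.4  3.4]
2.15 2.158 [-6.5 -1.8  2.2]
1.96 1.963 [-6.1 -0.7  2.8]
1.76 1.77 [-5.7 -1.3  5.3]
1.57 1.576 [-6.9 -1.4  7.4]
1.37 1.372 [-6.7  1.1  9.2]
1.17 1.165 [-8.3  1.8 10.5]
0.98 0.958 [-5.6  4.7  7.7]
0.78 0.759 [-4.6  4.5  4.7]
0.59 0.565 [-3.7  5.4  4.3]
0.39 0.375 [-2.7  5.7  3.1]
0.2 0.185 [-2.9  6.7  1.6]
0.0 -0.006 [-2.3  7.1  0. ]
down 0.020999999999999998 [-2.6  4.8 -1. ] [-0.03298684  0.08313473 -0.01237356] 0.012995519065993286 56.5333
```

```bash
python3 - <<'E'
import cv2
im=cv2.imread("pics/s9.png")[150:240,280:400];cv2.imwrite("pics/p9.png",cv2.resize(im,None,fx=6,fy=6,interpolation=2))
E
```

```text
(no output)
```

View pics/p9.png

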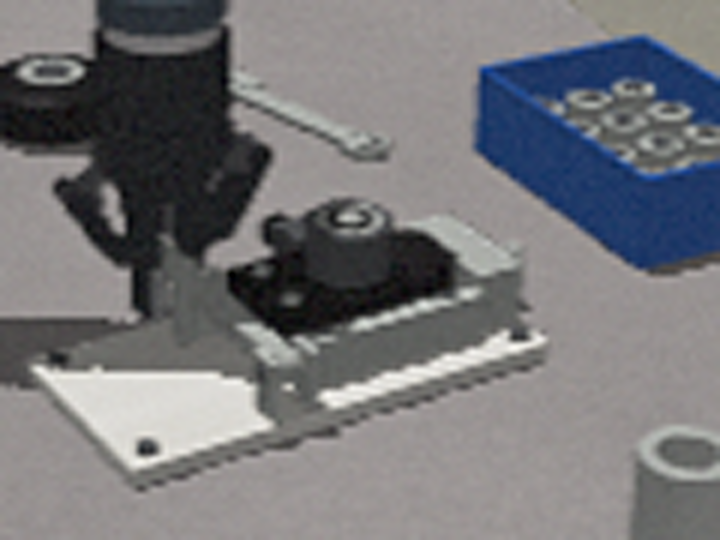

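```bash
python3 - <<'E'
from slide import *
pp=lambda P:((proj("side",P)[0]-[280,150]+.5)*6).round()
for a in(0,.1,.2,.3): print(a,[pp(fx(F,-.033,-.053+l*np.cos(a),.038+l*np.sin(a))) for l in(0,.101,.132,.157)])
print("forktop",pp(fx(F,-.033,.048,.048)),"tcp reading",pp(read_eef_pos()),pp(read_eef_pos()+[0,0,.03]))
print([(pp_["at"],pp_["confidence"]) for pp_ in tip_of("side","keeper_grip")[:2]],proj("side",fx(F,-.033,.079,.038)),read_ft_force(),read_finger_gap(),read_time_s())
E
```

```text
0 [array([290., 365.]), array([195., 286.]), array([168., 264.]), array([147., 247.])]
0.1 [array([290., 365.]), array([195., 271.]), array([168., 244.]), array([147., 223.])]
0.2 [array([290., 365.]), array([196., 256.]), array([169., 224.]), array([148., 200.])]
0.3 [array([290., 365.]), array([198., 242.]), array([172., 206.]), array([151., 178.])]
forktop [195. 270.] tcp reading [166. 338.] [165. 293.]
[([305.7, 188.9], 0.72)] [[307.48789307 193.50311338]] [-2.9682524   3.55716869  0.11495967] 0.013378232302178387 56.6333
```

The picture and the force readings leave it unclear whether the bar is fully down, because the pads may have slid along it. I'll release it and press it down from above with closed fingers under force guard. That both measures the bar's height and seats it.

```bash
python3 - <<'E'
from slide import *
Q=q(F[2])
P=fpos()
move_gripper(.05);print(read_time_s())
movel(fx(F,-.033,P[1],.09),Q,speed=.2);move_gripper(0.,30);f0=read_ft_force()
movel(fx(F,-.033,.076,.07),Q,speed=.12)
z=.07;L=[]
while z>0:
    z-=.003;movel(fx(F,-.033,.076,z),Q,speed=.05);f=(read_ft_force()-f0)[2];L.append((round(z*1e3),round(fpos()[2]*1e3,1),round(f,1)))
    if f>20: break
print(L,read_time_s())
pause(.2)
movel(fx(F,-.033,.076,.10),Q,speed=.15);print(read_ft_force()-f0,read_time_s())
im=read_camera("side")[:,:,::-1];cv2.imwrite("pics/s10.png",im)
print([(d["at"],d["confidence"]) for d in tip_of("side","keeper_grip")[:2]],proj("side",fx(F,-.033,.079,.038)),read_time_s())
im=cv2.resize(im[150:240,280:400],None,fx=6,fy=6,interpolation=2);cv2.imwrite("pics/p10.png",im)
E
```

```text
57.075
[(67, np.float64(67.2), np.float64(0.4)), (64, np.float64(63.9), np.float64(0.8)), (61, np.float64(60.8), np.float64(0.6)), (58, np.float64(57.8), np.float64(-0.2)), (55, np.float64(54.8), np.float64(-0.6)), (52, np.float64(51.8), np.float64(-0.7)), (49, np.float64(48.8), np.float64(0.8)), (46, np.float64(45.8), np.float64(-0.8)), (43, np.float64(42.8), np.float64(1.1)), (40, np.float64(39.8), np.float64(0.9)), (37, np.float64(36.8), np.float64(-0.3)), (34, np.float64(33.8), np.float64(-0.2)), (31, np.float64(30.8), np.float64(0.2)), (28, np.float64(28.5), np.float64(4.5)), (25, np.float64(28.1), np.float64(27.0))] 62.3417
[-0.09971591  1.5694311   0.17705843] 63.1917
[([305.5, 194.2], 0.7)] [[307.48789307 193.50311338]] 63.2917
```

View pics/p10.png

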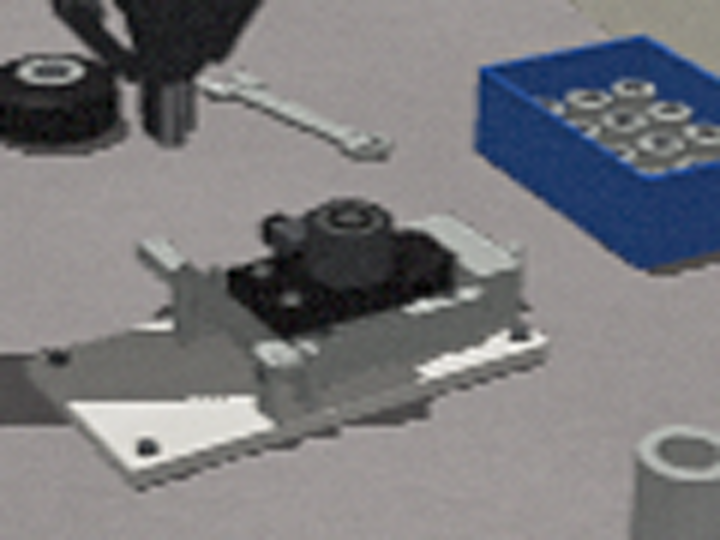

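The last picture shows the bar running level from the hinge at about (327,209) to its end at about (306,191), in the fork and behind the housing. Its grip point is at row 194.2, against 193.5 predicted for closed, and pressing met a hard bottom. The gripper is clear, so I'm handing in.

```bash
python3 -c "
from bench import *
sign_off();print(read_time_s())"
```

```text
the job is handed in; nothing more can be done
the job is handed in; nothing more can be done
```

The housing is pressed home and locked by the side plunger, the keeper is closed behind it, and the job was handed in at about 63 s of the 72 s allowed.

**What I did**
- I gripped the black housing by its hub, set it on the bed with its nose between the rails, and slid it in.
- I pressed it against the stop with about 26 N and held it there for 5.5 s.
- I let go and swung the keeper over, then pressed it down from above with closed fingers.

**Last checks**
- **Housing on the stop:** it stopped hard at 39.3–39.6 mm, against 40 mm expected.
- **Plunger:** before I let go, the knob was back at the same pixel as when fully out. I did not measure it again after letting go.
- **Keeper:** it met a hard bottom at 27 N. In the last picture it lies level in the fork, with its grip point at row 194.2 against 193.5 predicted for closed.
- **Robot:** the gripper was clear of everything at hand-in.
- **Loose parts:** I never went near the wheel, sleeve or wrench. All three look undisturbed in the last picture, though only partly in view.

**What failed or disagreed**
- **First grasp:** it closed above the hub. The fingers stood about 30 mm higher than the TCP readout implied, so I regrasped lower.
- **First slide:** it caught on the rail ends at about 17 N along the channel and 25 N vertically. I backed off 8 mm, recentred by 1.5 mm and went in cleanly.
- **Networks:** they did not find the plunger knob in the later pictures, so I compared the pictures by eye.
- **Keeper swing:** when the swing ended I could not tell whether the bar was fully down, so I added the press from above.

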